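# Clip in the pivot rod and present the rocker arm

### The arm

A 7-joint arm with a two-finger parallel gripper is mounted at the origin on a cart in front of the work surface, level with it; the furniture and walls round the work are solid. World frame = base frame: x ahead of the robot, y to its left, z up, the work surface at z = 0. Lengths are in m, angles in rad, forces in N, time in s.
With the tool pointing down it reaches from about 0.375 to 0.925 m from the base axis. Payload 3.1 kg.
Tool frame: the origin (TCP) lies between the finger pads; the fingertips stand 19 mm ahead of it and the grasp point (between the pads) is the TCP; z points along the fingers, y is the direction in which the jaws open and shut (so a half turn about z gives the same grasp; the last joint's range is limited). The gripper opens to 85 mm and grips with 20 to 120 N. Pads are 22 mm wide; open, the fingers measure 114 mm over their backs; the gripper's body (76 mm by 85 mm) begins 54 mm behind the grasp point. The pads swing forward as they close: fully open they stand 13 mm farther back than shut.
Start: joints at [1.078, 0.383, 0.044, 1.598, -0.018, 1.161, -0.05], TCP at [0.25, -0.6, 0.226] pointing down, gripper open.
Joint ranges: [-2.61, 2.61], [-0.41, 2.15], [-1.48, 1.57], [0, 2.5], [-1.57, 4.71], [0.05, 1.97], [-2.85, 2.85]. Speed limits (rad/s): [2.79, 2.79, 3.14, 3.14, 3.14, 3.14, 3.14].

### API

Orientations are given as a unit quaternion [x, y, z, w].
In Python, from bench import move_ptp, movel, move_j, move_gripper, pause, inverse_kinematics, read_camera, camera_params, MotionError, sign_off, look_for, tip_of, read_time_s, read_qpos, read_joint_vel, read_effort, read_eef_pos, read_tcp_rot, read_ft_force, read_ft_torque, read_finger_gap gives the robot as it stands. Calls block until the motion is done:
- move_ptp(position, orientation): joint-space move of the TCP to a pose.
- movel(position, orientation=None, speed=0.15): straight line of the TCP; orientation=None keeps the orientation; speed is the mean speed in m/s.
- move_j(angles): joint-space move.
- move_gripper(opening, effort=None): finger opening in m; effort is the grip in N (None keeps the last); returns when the fingers have stopped.
- pause(seconds).
- inverse_kinematics(position, orientation): joint angles nearest the present ones, or None.
- read_camera(name): name is "scene" or "top"; returns the picture (384x512x3 uint8, red, green, blue); there is no depth.
- camera_params(name): a dict with "K" (3x3 intrinsics, pixels), "camera_from_world" (4x4, takes a point from world to camera coordinates). Camera axes: x right, y down, z forward; pixel columns grow to the right and rows downward; lengths in m; the calibration is good to about 2 mm. A picture is of the moment at which its call begins. camera_params takes no time and is no camera call.
A pose or a line that the arm cannot do raises MotionError and nothing moves.
- sign_off(): hands the job in, once; it reports no verdict.
Trained networks look in the newest picture that a camera, given by its name, has taken for a name from the list of things; names that differ only in an ending like _2 or _b are one class to them, and where a whole thing is asked for, a point or a joint stands for the part that bears it (a point fixed in the world has none). Each returns a list of dicts, best first, with "confidence" (0 to 1); they miss things now and then, are a little off and sometimes report something else, mostly with a low value. They report only what shows in the picture. A call takes as long as a camera call.
- look_for(camera, name): "at" ([column, row] in pixels, amid what is visible of it).
- tip_of(camera, name): "at" ([column, row] in pixels: a listed point, or the origin of a listed thing).
Readings, each from a call of its own:
- read_time_s(): time.
- read_qpos(): joint angles.
- read_joint_vel(): joint speeds.
- read_effort(): joint torques, N m.
- read_eef_pos(): TCP position.
- read_tcp_rot(): TCP orientation.
- read_ft_force(): force on the tool from outside, world axes, zero at the start.
- read_ft_torque(): the same for the moment, N m.
- read_finger_gap(): finger opening in m.
Only numpy, scipy, OpenCV 4.12 (cv2) and the standard library are available. Lean on these libraries where they do the work, as an engineer would, in place of code of your own. Each camera call takes 0.05 s, during which the arm holds its last target. There are 200 camera calls.

### The job

Assemble the small rocker: first take the steel pivot rod from its black rest and press it down past the two blue sprung jaws until it sits at the bottom of both forks of the grey stand and the jaws have snapped shut over it. Then let go of it, pick up the counterweighted rocker arm by its yellow balance band and hold it still and level about 8 cm (6 to 10 cm) above the clipped rod, the band straight over the middle of the rod and the dark counterweight straight over the stand's round black rest pad. Finish while still holding the arm there: do not lower it or let go, and leave the vials, the dropper bottles and the timer where they are.

Things in the scene. Friction and masses are not known exactly. Their poses are not given: they have to be found in the camera images.
- stand: fixed rocker stand: grey base plate 145x108x12 mm, two upright aluminium forks at y = -40 and +40 mm, each 12 mm thick, 68 mm free between. Origin on the bench under the middle of the slots; y along the rod's seat, -x (robot side) has the rest pad. Slots 11.6 mm wide, floor 65 mm up; the -x prong's lip and the +x jaw (both 98 mm tall) form a funnel that opens 15 mm to -x and 9 mm to +x of the slot's middle
- clip_seat (a point): where the rod's centre must come to sit: the middle between the two forks, 70 mm above the bench; y axis along the seated rod, x axis away from the rest pad
- rest_pad (a point): top centre of the round black rubber rest pad with a yellow dot (38 mm diameter, top 22 mm above the bench), 50 mm to the -x side of the clip seat in the stand's frame
- jaw_right (a joint): hinge angle (rad) of the blue sprung jaw of the fork at y = -40 mm: 0 = shut, its nose lying over the seated rod with 1.5 mm to spare; grows as the jaw is forced to the stand's +x, about 0.13 as the rod passes; springs back by itself
- jaw_left (a joint): the same for the jaw of the fork at y = +40 mm; the rod pressed straight down cams both jaws open, with about 6 N in all
- rod_center (a point): steel pivot rod, 10 mm diameter, 120 mm long, 60 to 100 g; this is its centre, y axis along the rod. At the start it lies level in open slots of a fixed black rest, axis 30 mm above the bench; the rest's two supports (10 mm thick, 34 mm along x, 34 mm tall) stand 37 mm either side of the centre, 64 mm free between them over an 8 mm high floor
- balance_point (a point): rocker arm, 0.28-0.56 kg, 235 mm long: aluminium bar 14 mm wide (y), 18 mm high, dark cast counterweight at one end, foot post (18 mm diameter, 42 mm tall) at the other. This is its balance point, mid-section inside the 26 mm long yellow band, 28 mm above the arm's underside and, at the start, the bench. x along the bar to the foot-post end (reaches 163 mm), z up. A 12 mm groove lies under it
- weight_center (a point): centre of the arm's dark counterweight (44 mm diameter, 44 mm tall), 50 mm from the balance point to the arm's -x, 22 mm above the arm's underside
- vial_1_mid (a point): bystander: capped glass vial 28 mm diameter, 60 mm tall; point at half height
- vial_4_mid (a point): bystander: capped glass vial 28 mm diameter, 60 mm tall; point at half height
- timer_mid (a point): bystander: white bench timer 66 x 66 x 18 mm, lying flat; point at half height
- dropper_1_mid (a point): bystander: amber dropper bottle 34 mm diameter, 97 mm tall; point near half height
- rocker: the same rocker arm; this origin lies on its underside below the balance point, same axes
- rod: the same pivot rod; this origin lies on its underside below its centre, y axis along it

How it is judged:
By the outcome, as a careful person would: the job done as asked, in the order asked, and still so for the second after the job is handed in, while the arm keeps its last pose, push and grip.
It also fails if it takes over 59 s, if anything falls off the work surface, if the arm or the gripper's body presses on something with over 40 N, if the wrist force passes 120 N, or if a joint passes its speed limit or range.

## Working session

There is one attempt and no reset: what is moved stays moved. The work goes in short steps, each a Python script; the robot and the scene stay as the last script left them, time stands still between calls to the robot, and variables do not carry over. Pictures are saved under pics/ and viewed, about 8 in all and at most 12, crops included, and the job is handed in when it is done.

```bash
mkdir -p pics
cat > h.py <<'E'
import numpy as np, cv2
from bench import *
from scipy.optimize import least_squares
def snap(cam,fn=None):
    im=read_camera(cam)
    if fn: cv2.imwrite('pics/'+fn,cv2.cvtColor(im,cv2.COLOR_RGB2BGR))
    return im
def proj(cam,p):
    c=camera_params(cam);T=np.array(c['camera_from_world']);q=T[:3,:3]@np.array(p,float)+T[:3,3]
    u=np.array(c['K'])@q; return u[:2]/u[2]
def atz(cam,uv,z):
    c=camera_params(cam);T=np.array(c['camera_from_world']);R=T[:3,:3];o=-R.T@T[:3,3]
    d=R.T@np.linalg.inv(np.array(c['K']))@np.array([uv[0],uv[1],1.]); return o+d*(z-o[2])/d[2]
def quat(yaw):  # tool down, tool y axis at angle yaw+90deg mirrored: tool x = (cos,sin,0), y=(sin,-cos,0)
    return [float(np.cos(yaw/2)),float(np.sin(yaw/2)),0.,0.]
E
python3 - <<'E'
from h import *
for cam in ('scene','top'):
    snap(cam,cam+'0.png')
    T=np.array(camera_params(cam)['camera_from_world']);print(cam,'pos',-T[:3,:3].T@T[:3,3],'fwd',T[2,:3])
    for n,z in [('clip_seat',.07),('rest_pad',.022),('rod_center',.03),('balance_point',.028),('weight_center',.022),('stand',0),('rocker',0),('rod',.025),('vial_1_mid',.03),('timer_mid',.009),('dropper_1_mid',.048)]:
        for r in tip_of(cam,n)[:6 if 'mid' in n else 2]:
            print(n,np.round(r['at'],1),round(r['confidence'],2),np.round(atz(cam,r['at'],z),4)[:2])
print(read_tcp_rot(),read_time_s())
E
```

```text
scene pos [0.09076734 1.01911855 0.73872281] fwd [ 0.36486516 -0.76103731 -0.53637266]
clip_seat [234.  230.2] 0.86 [0.516  0.2518]
rest_pad [249.2 250.4] 0.74 [0.4688 0.2579]
rod_center [203.5 286.9] 0.56 [0.5048 0.4314]
balance_point [310.5 159.5] 0.94 [ 0.4854 -0.2944]
weight_center [328.4 166.4] 0.72 [ 0.4129 -0.2815]
stand [235.9 252.4] 0.58 [0.5097 0.2574]
rocker [312.8 169.4] 0.89 [ 0.468  -0.2753]
rod [199.4 289.7] 0.46 [0.5117 0.4392]
vial_1_mid [163.1 244.5] 0.63 [0.6851 0.3421]
dropper_1_mid [188.3 209.7] 0.47 [0.6982 0.1953]
top pos [0.43999285 0.07919668 1.348799  ] fwd [ 0.09420054 -0.01457822 -0.9954465 ]
clip_seat [193.  208.8] 0.84 [0.5154 0.2419]
rest_pad [190.6 227.9] 0.98 [0.4598 0.2531]
rod_center [133.1 213.6] 0.52 [0.4988 0.4278]
balance_point [370.5 226. ] 0.84 [ 0.4785 -0.2966]
balance_point [133.6 208.8] 0.38 [0.5135 0.4275]
weight_center [370.6 245.7] 0.79 [ 0.4185 -0.2985]
stand [194.3 206.9] 0.72 [0.5256 0.2469]
stand [191.8 206.8] 0.55 [0.5257 0.2547]
rocker [369.9 230.7] 0.68 [ 0.4646 -0.3026]
rocker [181.4 160.7] 0.31 [0.6701 0.2927]
rod [134.2 210.3] 0.72 [0.5091 0.4263]
vial_1_mid [165.  154.4] 0.57 [0.6833 0.3391]
timer_mid [221.2 149. ] 0.52 [0.709  0.1683]
dropper_1_mid [220.1 146.4] 0.69 [0.7092 0.1693]
[ 9.80570866e-01  1.96165172e-01  3.95369062e-06 -4.44575516e-05] 1.2
```

Run:
```python
import cv2
a=cv2.imread('pics/top0.png');b=cv2.imread('pics/scene0.png')
t=a[125:275,95:260];cv2.imwrite('pics/v1.png',cv2.resize(t,None,fx=4.8,fy=4,interpolation=cv2.INTER_CUBIC) if 0 else cv2.resize(t,None,fx=4,fy=4,interpolation=cv2.INTER_CUBIC))
cv2.imwrite('pics/v2.png',b)
t=a[170:290,300:460];cv2.imwrite('pics/v3.png',cv2.resize(t,None,fx=4,fy=4,interpolation=cv2.INTER_CUBIC))
```

```text
(no output)
```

View pics/v1.png

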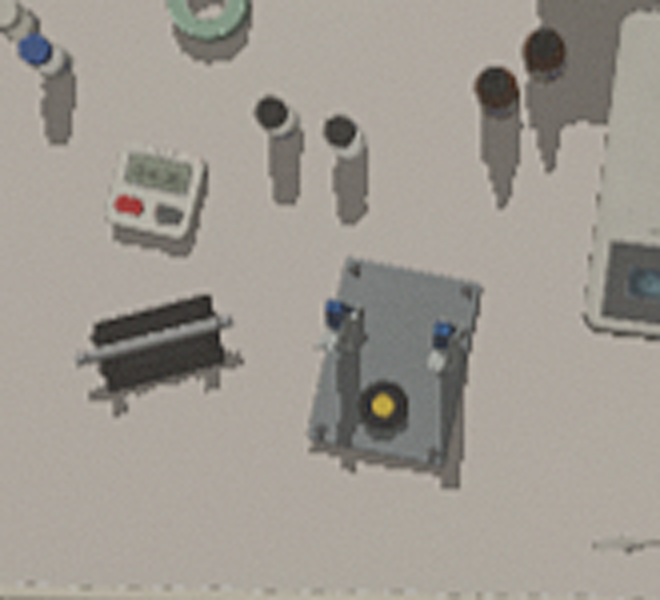

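View pics/v2.png

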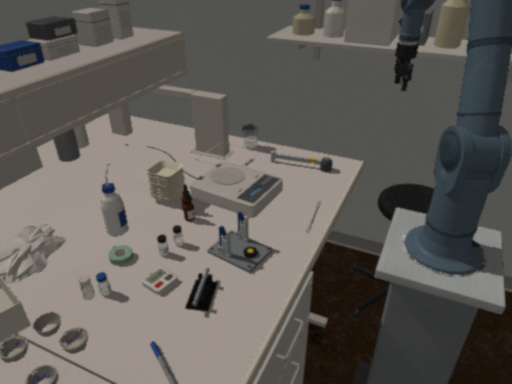

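View pics/v3.png

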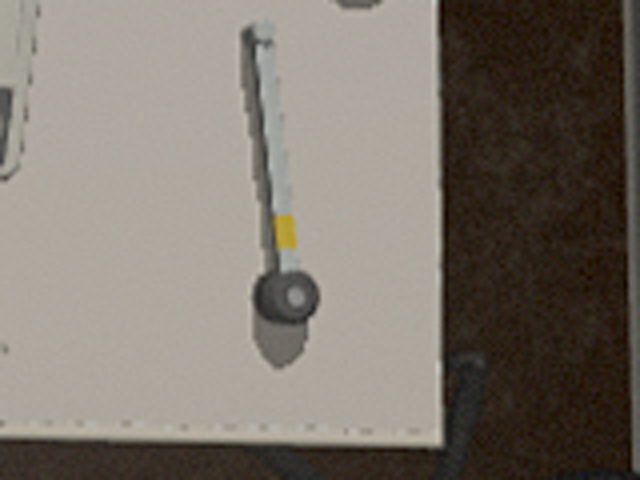

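Top view: the rod ends are at px (115.5,214.5) and (152,205.3), the pad dot at (190.8,226.3), the band at (371.3,227.8) and the counterweight top at (373.8,244). The scene view agrees with this. I'll take one enlarged scene crop for a joint fit of the stand and rod.

Run:
```python
import cv2
b=cv2.imread('pics/scene0.png')
t=b[205:315,170:290];cv2.imwrite('pics/v4.png',cv2.resize(t,None,fx=5,fy=5,interpolation=cv2.INTER_CUBIC))
```

```text
(no output)
```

View pics/v4.png

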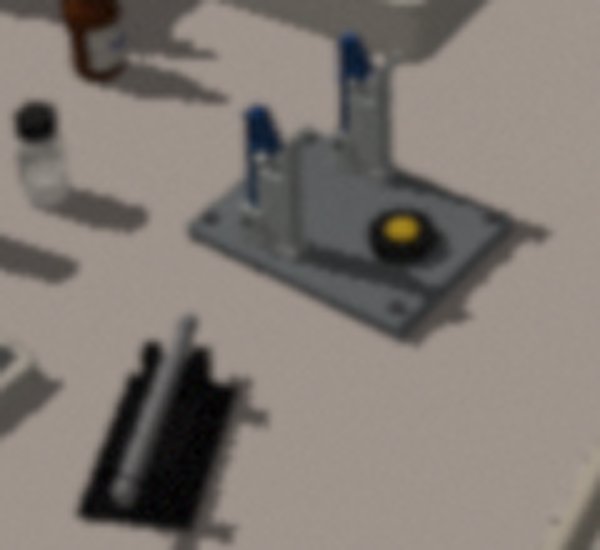

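Run:
```python
from h import *
t1=lambda p:((np.array(p)+.5)/4-.5)+[95,125]
t3=lambda p:((np.array(p)+.5)/4-.5)+[300,170]
s4=lambda p:((np.array(p)+.5)/5-.5)+[170,205]
def fr(q,l): c,s=np.cos(q[2]),np.sin(q[2]); return [q[0]+c*l[0]-s*l[1],q[1]+s*l[0]+c*l[1],l[2]]
# stand: params x,y,yaw,plate x-offset; corners order (sx,sy)
obs=[('top',t1(p),c) for p,c in zip([(350,260),(480,287),(440,462),(313,440)],[(1,1),(1,-1),(-1,-1),(-1,1)])]
obs+=[('scene',s4(p),c) for p,c in zip([(191,223),(402,327),(511,216),(305,130)],[(1,1),(-1,1),(-1,-1),(1,-1)])]
pad=[('top',t1((383,405))),('scene',s4((402,229)))]
net=[('top',(193,208.8),(0,0,.07)),('scene',(234,230.2),(0,0,.07))]
def fs(q):
    r=[proj(c,fr(q,(q[3]+.0725*k[0],.054*k[1],.012)))-p for c,p,k in obs]
    r+=[2*(proj(c,fr(q,(-.05,0,.022)))-p) for c,p in pad]
    r+=[.7*(proj(c,fr(q,l))-np.array(p)) for c,p,l in net]
    return np.concatenate(r)
S=least_squares(fs,[.512,.245,-.2,0],x_scale=[.01,.01,.1,.01],loss='soft_l1')
print('stand',S.x,np.round(S.fun,1))
def frod(q): return np.concatenate([proj(c,fr(q,(0,.06*k,.03)))-p for c,p,k in [('top',t1((81,358)),1),('top',t1((229,321)),-1),('scene',s4((187,320)),-1),('scene',s4((123,494)),1)]])
R=least_squares(frod,[.505,.43,-.2],x_scale=[.01,.01,.1]);print('rod',R.x,np.round(R.fun,1))
bt,wt,ft=atz('top',t3((285,231)),.037),atz('top',t3((287,297)),.03),atz('top',t3((261,33)),.037)
def fa(q):
    r=[proj('top',fr(q,(0,0,.037)))-t3((285,231)),proj('top',fr(q,(-.05,0,.044)))-t3((295,296)),proj('top',fr(q,(.154,0,.037)))-t3((261,33)),
     proj('scene',fr(q,(0,0,.028)))-np.array([310.5,159.5]),.5*(proj('scene',fr(q,(-.05,0,.022)))-np.array([328.4,166.4]))]
    return np.concatenate(r)
A=least_squares(fa,[.48,-.29,0],x_scale=[.01,.01,.1],loss='soft_l1');print('arm',A.x,np.round(A.fun,1))
import json;json.dump(dict(stand=list(S.x),rod=list(R.x),arm=list(A.x)),open('poses.json','w'))
for n,q,z in (('rod',R.x,.033),('stand',S.x,.07),('arm',A.x,.028)):
  for y in (q[2],q[2]+np.pi/2,q[2]-np.pi/2,q[2]+np.pi):
    print(n,round(y,2),[None if k is None else np.round(k,2) for k in [inverse_kinematics([q[0],q[1],z],quat(y))]])
```

```text
stand [ 0.51600796  0.24667645 -0.17187312 -0.01592951] [-1.6 -1.2  0.  -1.1  0.5  1.3 -2.3 -0.1 -0.9 -0.3  0.3 -0.   1.6 -0.3
  0.7 -1.5 -0.8 -0.6  0.7 -0.8 -1.1 -0.2  0.6 -0.7]
rod [0.51262565 0.42826568 0.28322483] [-1.  -0.   0.6 -0.9  0.7 -0.7  0.1  0.6]
arm [ 0.47444587 -0.29477224  0.11670752] [-0.1 -0.1 -0.   0.2 -0.  -0.7  2.9  0.5 -0.8 -1.5]
rod 0.28 [array([-0.19,  0.79, -0.79,  1.64,  0.64,  0.99, -2.49])]
rod 1.85 [array([-0.2 ,  0.78, -0.77,  1.64,  0.63,  0.99, -0.9 ])]
rod -1.29 [array([ 0.05,  1.08, -1.26,  1.63,  1.08,  1.27,  2.  ])]
rod 3.42 [array([-0.14,  0.83, -0.88,  1.64,  0.72,  1.03,  0.61])]
stand -0.17 [array([ 0.06,  0.54, -0.71,  1.88,  0.44,  0.89, -2.61])]
stand 1.4 [array([ 0.27,  0.66, -0.99,  1.87,  0.67,  0.99, -1.19])]
stand -1.74 [array([ 0.41,  0.85, -1.25,  1.86,  0.9 ,  1.14,  1.79])]
stand 2.97 [array([ 0.28,  0.67, -1.01,  1.87,  0.68,  0.99,  0.37])]
arm 0.12 [array([ 0.56,  0.48, -0.09,  1.95,  0.06,  0.72, -1.02])]
arm 1.69 [array([ 0.75,  0.5 , -0.32,  1.94,  0.23,  0.74,  0.42])]
arm -1.45 [array([ 0.35,  0.48,  0.16,  1.96, -0.11,  0.72, -2.45])]
arm 3.26 [array([ 0.92,  0.53, -0.53,  1.93,  0.37,  0.77,  1.87])]
```

Run:
```python
from h import *; import json
P=json.load(open('poses.json')); x,y,th=P['rod']; q=quat(th+np.pi/2)
move_gripper(.085,20)
move_ptp([.45,-.1,.32],q)
move_ptp([x,y,.14],q)
movel([x,y,.033],speed=.1)
f0=np.array(read_ft_force())
snap('scene','g1.png')
move_gripper(0.0,20); print('gap',read_finger_gap(),'f',f0,read_ft_force(),read_eef_pos())
movel([x,y,.038],speed=.03); print(read_ft_force())
move_gripper(0.0,70)
movel([x,y,.14],speed=.15); print('gap',read_finger_gap(),read_ft_force(),read_time_s())
snap('top','t2.png');a=snap('scene','s2.png')
for c in('top','scene'): print(c,tip_of(c,'rod_center')[:2],proj(c,read_eef_pos()))
```

```text
gap -0.0001730890765223233 f [-0.22624306  0.31946683  0.05677964] [-0.01449184 -0.75583888 -0.40346037] [0.51260104 0.42825833 0.03295579]
[-0.05050203 -0.61981872 -0.81037398]
gap 0.000275162768798825 [ 0.87509723  0.27936378 -0.28068093] 8.8167
top [] [123.30509742 206.85934636]
scene [{'at': [201.4, 284.9], 'confidence': 0.66}] [198.15117292 249.65893842]
```

Run:
```python
import cv2,numpy as np
a=[cv2.resize(cv2.imread('pics/'+f)[225:325,150:250],None,fx=4,fy=4,interpolation=cv2.INTER_CUBIC) for f in('g1.png','s2.png')]
cv2.imwrite('pics/v5.png',np.hstack(a))
```

```text
(no output)
```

View pics/v5.png

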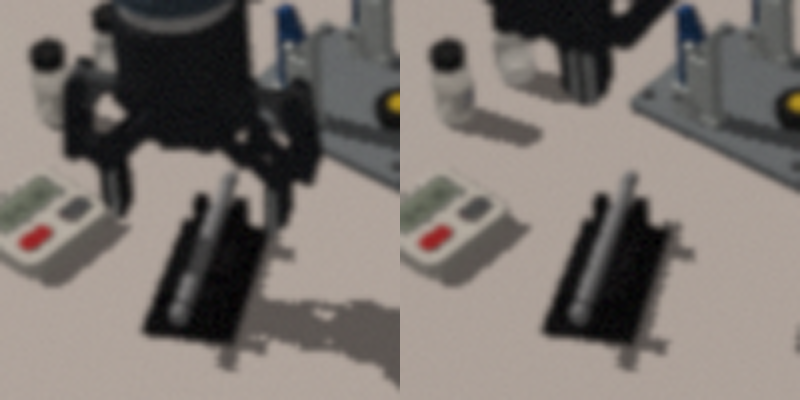

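The fingers closed above the rod. In s2 the closed fingertips show at px (196,250), where the TCP itself should project, so the tool is about 19 mm shorter than stated. I'll check that with a light touch on free bench.

Run:
```python
from h import *; import json
P=json.load(open('poses.json')); x,y,th=P['rod']; q=quat(th+np.pi/2)
X,Y=.41,.40
movel([X,Y,.14],speed=.2); movel([X,Y,.045],speed=.15); pause(.1)
f0=read_ft_force()[2]
for z in np.arange(.042,-.004,-.0025):
    movel([X,Y,z],speed=.06); f=read_ft_force()[2]-f0
    if abs(f)>3: break
print('touch z cmd',z,read_eef_pos(),f,read_time_s())
a=snap('top'); b=snap('scene')
for c,im in(('top',a),('scene',b)): print(c,proj(c,[X,Y,0]),proj(c,[X,Y,.019]))
u=[proj(c,[X,Y,0]).astype(int) for c in('top','scene')]
cr=[cv2.resize(cv2.cvtColor(im,cv2.COLOR_RGB2BGR)[v[1]-35:v[1]+25,v[0]-30:v[0]+30],None,fx=6,fy=6,interpolation=cv2.INTER_CUBIC) for im,v in zip((a,b),u)]
print(u); cv2.imwrite('pics/v6.png',np.hstack(cr))
movel([X,Y,.12],speed=.2)
```

```text
touch z cmd -0.0030000000000000374 [ 0.40988163  0.39984958 -0.00321877] -0.6163282913213826 15.3333
top [143.25492696 243.05610418] [141.75809486 243.16114345]
scene [245.5198447  299.58186849] [245.38778675 293.86888811]
[array([143, 243]), array([245, 299])]
```

View pics/v6.png

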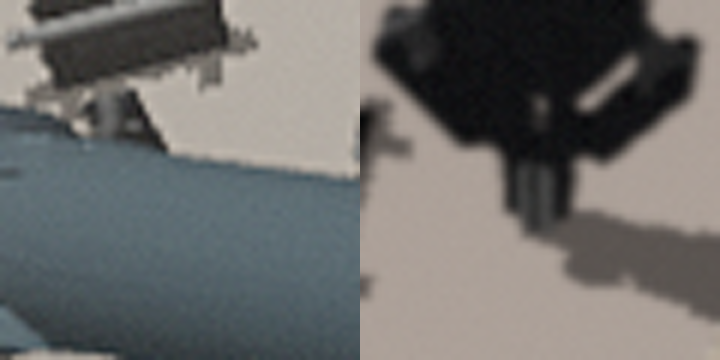

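Run:
```python
from h import *
X,Y=.41,.40
movel([X,Y,0.0],speed=.25); pause(.1); f0=read_ft_force()[2]
for z in np.arange(-.004,-.032,-.002):
    movel([X,Y,z],speed=.06); f=read_ft_force()[2]-f0
    if abs(f)>2.5: break
print('touch z cmd',z,read_eef_pos(),f,read_time_s(),read_qpos(),read_tcp_rot(),read_finger_gap())
movel([X,Y,.12],speed=.25)
```

```text
touch z cmd -0.006 [ 0.41023738  0.40005564 -0.0046029 ] 7.3917812292725795 17.4333 [-0.06533925  0.82456702 -0.9970629   1.8844304   0.86898247  0.942453
 -1.19992533] [ 6.00286417e-01  7.99784784e-01 -8.91038178e-05  7.12786834e-04] -0.00048142972495458515
```

Closed tips touch the bench at a reported z of −4.5 mm, so the tool is about 23.5 mm shorter than stated. I'll compensate and grasp the rod again.

```bash
cat >> h.py <<'E'
D=.0235
E
python3 - <<'E'
from h import *; import json
P=json.load(open('poses.json')); x,y,th=P['rod']; q=quat(th+np.pi/2)
move_gripper(.085,20)
movel([x,y,.10],q,speed=.25)
movel([x,y,.032-D],speed=.12)
f0=np.array(read_ft_force())
move_gripper(0.0,20); g=read_finger_gap(); print('gap',g,'f',f0,read_ft_force(),read_eef_pos())
if g>.006:
    movel([x,y,.038-D],speed=.05); move_gripper(0.0,70)
    movel([x,y,.09],speed=.2)
    print('gap',read_finger_gap(),np.array(read_ft_force())-f0)
    sx,sy,st,_=P['stand']
    movel([sx,sy,.125-D+.002],quat(st+np.pi/2),speed=.2)
    print(read_eef_pos(),read_tcp_rot())
print(read_time_s())
a=snap('top','t3.png');b=snap('scene','s3.png')
for c in('top','scene'): print(c,tip_of(c,'rod_center')[:2])
cr=[cv2.resize(cv2.imread('pics/'+f)[v[1]-50:v[1]+40,v[0]-45:v[0]+35],None,fx=5,fy=5,interpolation=cv2.INTER_CUBIC) for f,v in(('t3.png',(190,210)),('s3.png',(238,230)))]
cv2.imwrite('pics/v7.png',np.hstack(cr))
E
```

```text
gap 0.009148955786782419 f [0.42606419 0.05402497 0.48183452] [-0.79363874 -0.7359152   0.4966568 ] [0.51268185 0.42826511 0.00869353]
gap 0.007170376004975446 [-0.38811279 -0.79494561 -1.12910716]
[0.51541768 0.24819141 0.10347953] [ 7.64551492e-01  6.44562151e-01  3.67208470e-04 -7.17324102e-04]
23.1083
top [{'at': [191.9, 227.6], 'confidence': 0.69}]
scene [{'at': [233.3, 215.6], 'confidence': 0.48}]
```

View pics/v7.png

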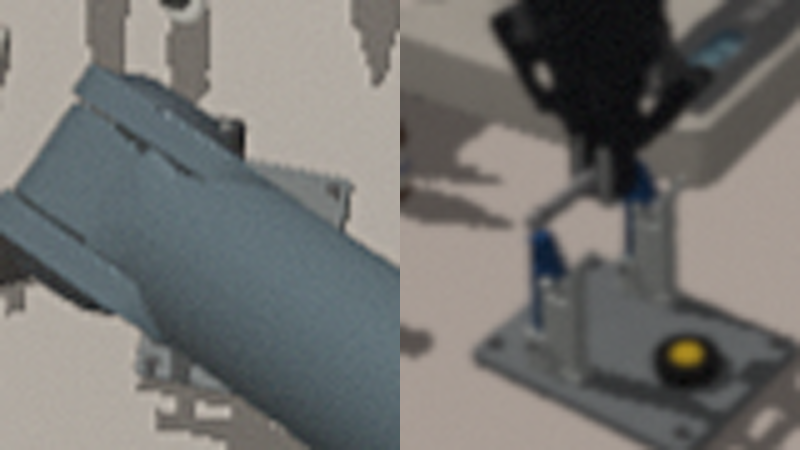

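Run:
```python
from h import *; import json
P=json.load(open('poses.json'));sx,sy,st,_=P['stand'];sx,sy=.5154,.2482
V=lambda p:np.round(((proj('scene',p)-[193,180]+.5)*5-.5)+[400,0],0)
for nm,x,y,t in(('cmd',.5154,.2482,st),('stand',*P['stand'][:3])):
  for l in (-.06,-.04,0,.04,.06):
    for z in (.07,.098,.120,.127,.133): print(nm,l,z,V([x-np.sin(t)*l,y+np.cos(t)*l,z]),end=' ')
    print()
b=cv2.imread('pics/s3.png')[190:260,205:265];cv2.imwrite('pics/v8.png',cv2.resize(b,None,fx=9,fy=8.5,interpolation=cv2.INTER_CUBIC))
```

```text
cmd -0.06 0.07 [677. 195.] cmd -0.06 0.098 [677. 153.] cmd -0.06 0.12 [676. 120.] cmd -0.06 0.127 [676. 109.] cmd -0.06 0.133 [676. 100.] 
cmd -0.04 0.07 [656. 213.] cmd -0.04 0.098 [655. 171.] cmd -0.04 0.12 [654. 137.] cmd -0.04 0.127 [654. 126.] cmd -0.04 0.133 [653. 117.] 
cmd 0 0.07 [611. 250.] cmd 0 0.098 [610. 207.] cmd 0 0.12 [608. 173.] cmd 0 0.127 [608. 162.] cmd 0 0.133 [607. 152.] 
cmd 0.04 0.07 [564. 288.] cmd 0.04 0.098 [562. 245.] cmd 0.04 0.12 [560. 210.] cmd 0.04 0.127 [559. 199.] cmd 0.04 0.133 [559. 189.] 
cmd 0.06 0.07 [540. 308.] cmd 0.06 0.098 [537. 265.] cmd 0.06 0.12 [535. 230.] cmd 0.06 0.127 [534. 218.] cmd 0.06 0.133 [534. 209.] 
stand -0.06 0.07 [677. 194.] stand -0.06 0.098 [677. 152.] stand -0.06 0.12 [676. 118.] stand -0.06 0.127 [676. 107.] stand -0.06 0.133 [676.  98.] 
stand -0.04 0.07 [656. 211.] stand -0.04 0.098 [655. 169.] stand -0.04 0.12 [654. 135.] stand -0.04 0.127 [654. 124.] stand -0.04 0.133 [654. 115.] 
stand 0 0.07 [611. 248.] stand 0 0.098 [610. 205.] stand 0 0.12 [609. 171.] stand 0 0.127 [608. 160.] stand 0 0.133 [608. 150.] 
stand 0.04 0.07 [565. 286.] stand 0.04 0.098 [562. 243.] stand 0.04 0.12 [560. 208.] stand 0.04 0.127 [560. 197.] stand 0.04 0.133 [559. 187.] 
stand 0.06 0.07 [540. 306.] stand 0.06 0.098 [538. 263.] stand 0.06 0.12 [536. 228.] stand 0.06 0.127 [535. 216.] stand 0.06 0.133 [534. 207.]
```

View pics/v8.png

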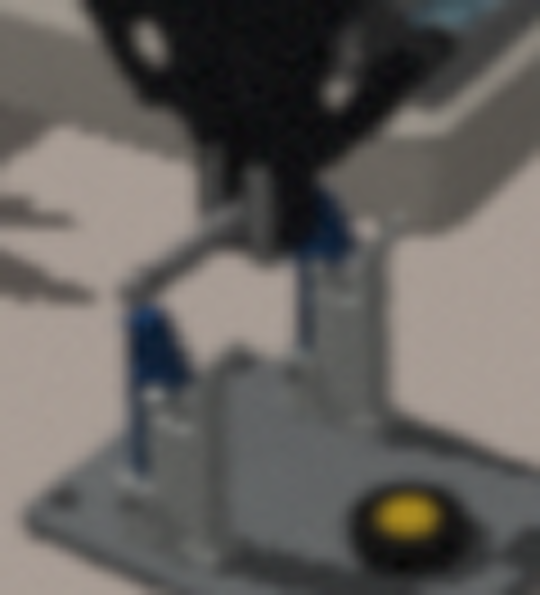

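The rod end at px (219.7,223.9) matches the prediction to within half a pixel, and the jaw tops fit the stand pose. I'll press it in while watching the force.

Run:
```python
from h import *; import json
P=json.load(open('poses.json'));sx,sy,st,_=P['stand'];c,s=np.cos(st),np.sin(st);q=quat(st+np.pi/2)
dx=-.001
def go(z,v):
    movel([sx+c*dx,sy+s*dx,z-.0215],q,speed=v)
go(.112,.1); pause(.1); f0=np.array(read_ft_force()); m0=np.array(read_ft_torque())
for z in [.106,.102,.099,.096,.093,.09,.087,.084,.081,.078,.076,.074,.072,.0705,.0695,.0685]:
    go(z,.04); f=np.array(read_ft_force())-f0; m=np.array(read_ft_torque())-m0
    fx=c*f[0]+s*f[1]; fy=-s*f[0]+c*f[1]
    print(z,'dx',round(dx,4),'F',np.round([fx,fy,f[2]],1),'M',np.round(m,2),'ez',round(read_eef_pos()[2]+.0215,4))
    if abs(fx)>8: dx+=.0007*np.sign(fx)
    if f[2]>35 or abs(fx)>30: break
print(read_finger_gap(),read_time_s())
snap('top');snap('scene','s4.png')
for n in('jaw_left','rod_center'): print(tip_of('scene',n)[:2])
```

```text
0.106 dx -0.001 F [-0.5  1.1  0.2] M [-0.06 -0.02  0.05] ez 0.1057
0.102 dx -0.001 F [-0.6  1.  -0.1] M [-0.09 -0.02  0.01] ez 0.1017
0.099 dx -0.001 F [ 0.7  0.6 -0.9] M [-0.01  0.03  0.  ] ez 0.0988
0.096 dx -0.001 F [ 0.1 -0.2 -0. ] M [0.01 0.07 0.02] ez 0.0957
0.093 dx -0.001 F [-0.6 -0.2 -0.4] M [0.02 0.01 0.02] ez 0.0927
0.09 dx -0.001 F [-1.6 -0.4 -0.3] M [ 0.01  0.32 -0.09] ez 0.0896
0.087 dx -0.001 F [-2.2  0.7 -0.6] M [0.08 0.5  0.01] ez 0.0865
0.084 dx -0.001 F [-2.1  0.3 -0.9] M [ 0.06  0.53 -0.05] ez 0.0839
0.081 dx -0.001 F [-2.2  1.3 -0.9] M [ 0.37  0.37 -0.01] ez 0.0808
0.078 dx -0.001 F [-1.6  2.7 -2.4] M [ 0.37  0.21 -0.01] ez 0.0776
0.076 dx -0.001 F [-0.7  1.4 -3.4] M [ 0.31  0.2  -0.02] ez 0.0756
0.074 dx -0.001 F [-0.8  1.1 -4.3] M [0.19 0.19 0.  ] ez 0.0735
0.072 dx -0.001 F [-1.2  0.6 -2. ] M [0.02 0.18 0.06] ez 0.0721
0.0705 dx -0.001 F [-0.4  0.3  0.1] M [ 0.03 -0.01  0.06] ez 0.0708
0.0695 dx -0.001 F [ 0.  -0.8  3.5] M [-0.16  0.08  0.01] ez 0.0702
0.0685 dx -0.001 F [-1.5 -2.6  9.3] M [-0.53  0.35  0.03] ez 0.0701
0.007264490770290997 27.7417Traceback (most recent call last):
  File "<stdin>", line 15, in <module>
ValueError: it knows: balance_point, clip_seat, dropper_1_mid, rest_pad, rocker, rod, rod_center, stand, timer_mid, vial_1_mid, vial_4_mid, weight_center
```

Run:
```python
from h import *; import json
P=json.load(open('poses.json'));sx,sy,st,_=P['stand'];c,s=np.cos(st),np.sin(st);q=quat(st+np.pi/2)
dx=-.001
X,Y=sx+c*dx,sy+s*dx
movel([X,Y,.0675-.0215],speed=.04); print(read_ft_force())
move_gripper(.05,20)
print(read_finger_gap(),read_ft_force())
movel([X,Y,.20],speed=.25)
ax,ay,at,_=P['arm']+[0]
move_ptp([ax,ay,.16],quat(at)); print(read_time_s(),read_qpos())
snap('top','t5.png');snap('scene','s5.png')
for cam in('top','scene'): print(cam,[(r['at'],round(r['confidence'],2)) for r in tip_of(cam,'rod_center')[:2]],proj(cam,[sx,sy,.07]))
a=cv2.imread('pics/t5.png')[180:240,160:225];b=cv2.imread('pics/s5.png')[205:265,205:270]
cv2.imwrite('pics/v9.png',np.hstack([cv2.resize(i,None,fx=6,fy=6,interpolation=cv2.INTER_CUBIC) for i in(a,b)]))
```

```text
[-2.775463   -3.7815099  14.42392635]
0.050066713858112476 [ 0.36426001  0.00282638 -0.03973272]
31.3083 [ 1.2467067   0.44080671 -0.928972    1.84716728  0.40263725  1.05500322
 -1.29092256]
top [([189.6, 208.9], 0.42)] [191.37253984 208.56633054]
scene [([235.6, 229.2], 0.49)] [234.8903488  229.14610937]
```

View pics/v9.png

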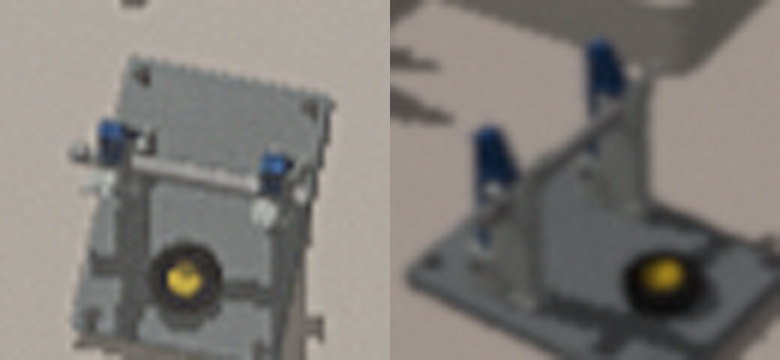

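The jaws lie over the rod at both forks, and the rod centre matches the seat (191,209). Next is the rocker arm.

Run:
```python
from h import *; import json
P=json.load(open('poses.json'));sx,sy,st,_=P['stand'];ax,ay,at=P['arm']
movel([ax,ay,.07],speed=.25); movel([ax,ay,.028-D],speed=.12)
f0=np.array(read_ft_force())
move_gripper(0,25); print('gap',read_finger_gap(),read_ft_force()-f0)
move_gripper(0,100)
movel([ax,ay,.05],speed=.08); pause(.1); print('gap',read_finger_gap(),np.array(read_ft_force())-f0,read_ft_torque())
movel([ax,ay,.24],speed=.25)
ps,qs=[sx,sy,.20],quat(st)
try: movel(ps,qs,speed=.2)
except MotionError as e: print(e); move_ptp(ps,qs)
print(read_eef_pos(),read_tcp_rot(),read_finger_gap(),read_ft_torque(),read_time_s())
snap('top','t6.png');snap('scene','s6.png')
for cam in('top','scene'):
  for n in('balance_point','weight_center'): print(cam,n,[(np.round(r['at'],1),round(r['confidence'],2)) for r in tip_of(cam,n)[:2]])
  for l in(-.05,0,.154): print(l,np.round(proj(cam,[sx+np.cos(st)*l,sy+np.sin(st)*l,.20+D]),1))
a=cv2.imread('pics/t6.png')[120:260,140:280];b=cv2.imread('pics/s6.png')[130:270,170:310]
cv2.imwrite('pics/v10.png',np.hstack([cv2.resize(i,None,fx=2.85,fy=4,interpolation=cv2.INTER_CUBIC) if 0 else cv2.resize(i,(400,400),interpolation=cv2.INTER_CUBIC) for i in(a,b)]))
```

```text
gap 0.013546999433261068 [ 0.25865223 -0.70194435  3.52921385]
gap 0.012295299562594572 [-1.012313    0.65844679 -2.54278014] [-0.01526572  0.0407757  -0.01882643]
[0.51626152 0.24570347 0.19988523] [ 9.96248127e-01 -8.65422300e-02 -1.98644425e-05  3.34287113e-04] 0.012278414259161007 [ 0.06160675 -0.048598   -0.0706744 ] 37.9333
top balance_point []
top weight_center [(array([161.9, 154.2]), 0.71), (array([191.1, 208.8]), 0.65)]
-0.05 [179.7 223.8]
0 [183.8 204.9]
0.154 [196.  147.7]
scene balance_point [(array([229. , 178.3]), 0.82)]
scene weight_center [(array([248.9, 190.1]), 0.87)]
-0.05 [249.5 185.3]
0 [233.  179.4]
0.154 [186.9 162.7]
```

View pics/v10.png

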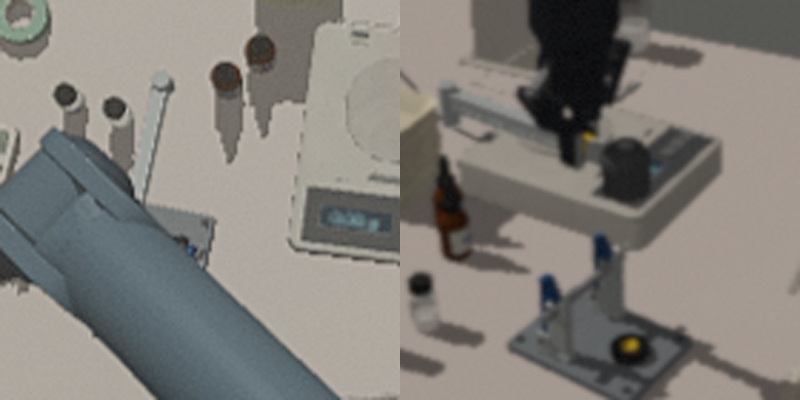

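Run:
```python
from h import *; import json
P=json.load(open('poses.json'));sx,sy,st,_=P['stand']
k=400/140
T=lambda p:np.array([140,120])+(np.array(p)+.5)/k-.5
S=lambda p:np.array([170,130])+(np.array(p)-[400,0]+.5)/k-.5
obs=[('scene',S((626,169)),(-.05,0,-.006)),('scene',np.array([248.9,190.1]),(-.05,0,-.006)),('scene',S((447,105)),(.154,0,-.007)),('top',T((162,82)),(.154,0,.012)),('scene',S((447,105)),(.154,0,-.007))]
def f(q,w=1):
    dx,yaw,pit,z=q;r=[]
    for c,p,l in obs:
        X=l[0]+dx; 
        r.append(proj(c,[.5163+np.cos(yaw)*X,.2457+np.sin(yaw)*X,z+l[2]+pit*l[0]])-p)
    return np.concatenate(r)
R=least_squares(f,[0,st,0,.2235],x_scale=[.01,.1,.05,.01]);print('stand yaw',st,'fit dx,yaw,pitch,z',R.x,np.round(R.fun,1))
b=cv2.imread('pics/s6.png')[150:210,180:265];cv2.imwrite('pics/v11.png',cv2.resize(b,None,fx=8,fy=8,interpolation=cv2.INTER_CUBIC))
```

```text
stand yaw -0.1718731230632665 fit dx,yaw,pitch,z [ 0.00147384 -0.16824344  0.00612461  0.21693986] [ 0.4  0.6  0.3 -0.6  0.7  0.2 -0.4 -1.9  0.7  0.2]
```

View pics/v11.png

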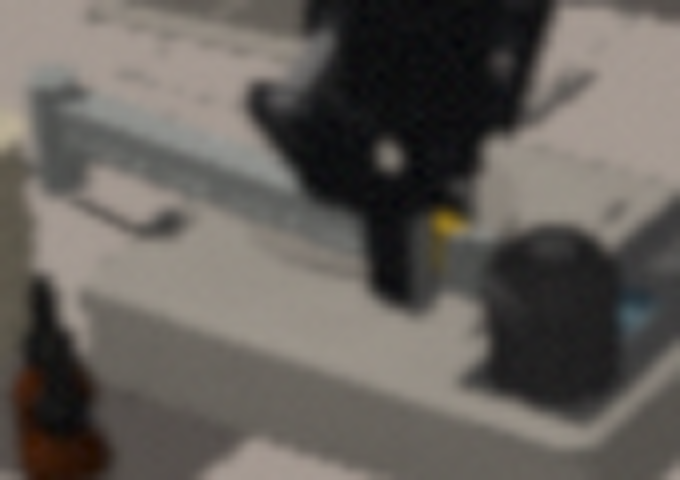

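The arm is held level (pitch 0.006 rad), with its yaw within 0.004 rad of the stand and an axial offset of about 1 mm. I'll lower it to the hold height.

Run:
```python
from h import *; import json
P=json.load(open('poses.json'));sx,sy,st,_=P['stand']
movel([sx,sy,.152-D],quat(st),speed=.1); pause(.6)
print(read_eef_pos(),read_tcp_rot(),read_finger_gap(),np.abs(read_joint_vel()).max(),read_time_s())
snap('top','t7.png');snap('scene','s7.png')
for n,l,dz in(('balance_point',0,0),('weight_center',-.05,-.006),('clip_seat',0,-.082)):
  print(n,[(np.round(r['at'],1),round(r['confidence'],2)) for r in tip_of('scene',n)[:2]],np.round(proj('scene',[sx+np.cos(st)*l,sy+np.sin(st)*l,.152+dz]),1))
b=cv2.imread('pics/s7.png')[150:280,170:290];cv2.imwrite('pics/v12.png',cv2.resize(b,None,fx=4.6,fy=4.6,interpolation=cv2.INTER_CUBIC))
```

```text
[0.51602988 0.24661406 0.12853664] [ 9.96306554e-01 -8.58676184e-02  3.95826991e-05  3.01335925e-05] 0.012371602639189485 0.0033189657627712976 39.7
balance_point [(array([235.6, 213.9]), 0.46)] [233.9 203.5]
weight_center [(array([248.9, 216.2]), 0.92)] [249.8 211.8]
clip_seat [(array([233.5, 228.9]), 0.72)] [234.9 229.1]
```

View pics/v12.png

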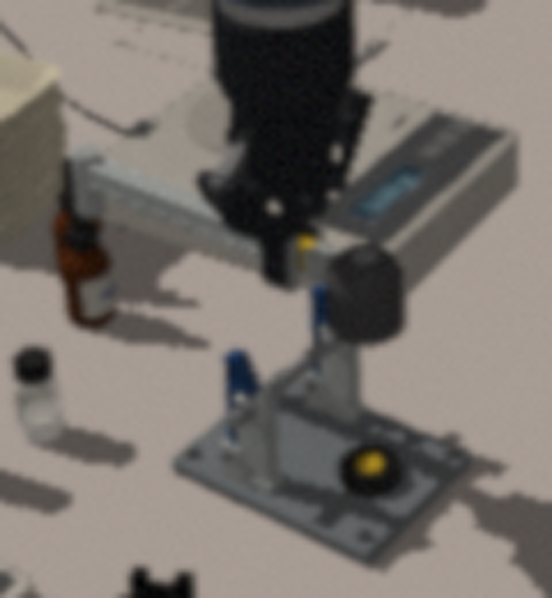

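Run:
```python
from h import *; import json
P=json.load(open('poses.json'));sx,sy,st,_=P['stand']
movel([sx,sy,.156-D],quat(st),speed=.03); pause(.7)
print(read_eef_pos(),read_finger_gap(),np.abs(read_joint_vel()).max(),read_time_s())
sign_off()
```

```text
[0.51600553 0.24663996 0.13248725] 0.012172583464119204 0.002400256998547761 40.9333
the job is handed in; nothing more can be done
```

The pivot rod is clipped into both forks and the rocker arm is held level about 8 cm above it. I handed the job in at 40.9 s.

- **First grasp missed:** the fingers closed above the rod. A touch on the bench showed the fingertips about 23.5 mm higher than the stated tool length implied. I corrected for that, and the second grasp held.
- **Rod:** it passed the jaws and met the slot floor at 70 mm, with 14 N at most pressing down. Pictures from both cameras after letting go showed both blue jaws over the rod and its centre at the seat.
- **Rocker arm:** it is gripped on the yellow band and was still when I handed in. A camera fit put it level within 0.006 rad, in line with the stand within 0.004 rad, and 1–2 mm off along its length.
- **Height disagreement:** the robot's reading puts the balance point 86 mm above the rod, but the scene camera suggested about 80 mm. I raised the arm 4 mm at the end so both values fall inside 6–10 cm.
- **Other disagreements:** the networks' last detection of the balance point (confidence 0.46) was about 10 pixels off the expected spot. I trusted the counterweight, which matched sideways to about a pixel. The partly visible band hinted at a small offset the opposite way to the fit. I made no correction for it.
- **Not checked at the end:** I planned no contact with the vials, dropper bottles or timer, but only some of them show in the last picture I viewed. I took no picture after the final 4 mm lift.

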